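Clamp a control unit into its bench cradle

ROBOT

A 6-joint arm with a two-finger parallel gripper is mounted at the origin on the work surface. World frame = base frame: x ahead of the robot, y to its left, z up, the work surface at z = 0. Lengths are in m, angles in rad, forces in N, time in s.
With the tool pointing down it reaches from about 0.35 to 0.775 m from the base axis. Payload 7.3 kg.
Tool frame: the origin (TCP) lies midway between the tips of the shut fingers; the grasp point (between the pads) lies 19 mm behind it (robot.grasp_offset is the z of the grasp point in the tool frame, in m); z points along the fingers, y is the direction in which the jaws open and shut (so a half turn about z gives the same grasp; the last joint's range is limited). The gripper opens to 92 mm and grips with 3 to 60 N. Pads are 19 mm wide; open, the fingers measure 130 mm over their backs; the gripper's body (75 mm by 190 mm) begins 47 mm behind the grasp point.
Start: joints at [-1.387, 0.342, 1.524, -0, 1.275, -0.146], TCP at [0.17, -0.497, 0.227] pointing down, gripper open.
Joint ranges: [-2.53, 2.53], [-0.77, 2.02], [0.04, 2.7], [-1, 4.14], [0.28, 2.66], [-3.11, 3.11]. Speed limits (rad/s): [2.57, 2.57, 3.14, 3.14, 3.14, 3.14].

INTERFACE

Orientations are given as [roll, pitch, yaw] about the fixed x, y, z axes, in that order (R = Rz(yaw) Ry(pitch) Rx(roll)).
In Python, from cell import observe, imaging, workorder, robot gives the robot as it stands. The module is installed in compiled form; this text tells all that it offers.
- The arm moves only by the tool send_rows, never from a script. Its argument "series" is a list of rows, each a list of 7 numbers: the shift along the tool's x, y, z in m, then the turn, a rotation vector about the tool's x, y, z in rad, then the closure, from 0 (fully open) to 1 (shut). A call has 1 to 5 rows; each row shifts and turns the commanded pose from where the row before left it, along the tool's axes as they then stand; what a row does not reach is not made up. A row lasts 1/12 s, in which the tool goes at most 41.7 mm and 7.16 degrees, less where a joint would pass 70% of its speed; a pose out of reach is approached as far as the arm can. A call is refused whole if a number of a shift passes 0.0417 or a number of a turn 0.125, either way. A call with a gripper value outside its range is refused whole. The fingers move at their own pace and stop on an object; "newtons" is the grip in N (left out, the last holds). Time passes only in rows, so rows that do not move let the fingers close. It gives the time, the measured TCP pose, the force and the opening at its end, in the units of the state.
- observe(): the state, without advancing time (a new reading comes with each control period).
- imaging.read_camera(name): name is "scene" or "top" or "wrist"; returns a dict with "color" (480x640x3 uint8, red, green, blue), "range_z" (480x640 float32, m along the optical axis (not along the pixel's ray), 0 where there is no reading), "vfov" (degrees; the focal length in pixels is half the picture's height over the tangent of half this angle, whatever the lens; pixels are square), "cx", "cy" (the principal point, pixels), "T" (4x4, takes a point from camera to world coordinates). Camera axes: x right, y down, z forward; pixel columns grow to the right and rows downward; lengths in m; the calibration is good to about 2 mm. A picture is of the moment at which its call begins.
- workorder.hand_in(): hands the job in, once; it reports no verdict.
The state is a dict: "time": time; "qpos": joint angles; "qvel": joint speeds; "joint_efforts": joint torques, N m; "tool_pos": TCP position; "tool_rot": TCP orientation; "contact_force": force on the tool from outside, world axes, zero at the start; "torque": the same for the moment, N m; "opening": finger opening in m.
Only numpy, scipy, OpenCV 4.12 (cv2) and the standard library are available. Lean on these libraries where they do the work, as an engineer would, in place of code of your own. Each camera call takes 0.05 s, during which the arm holds its last target.

TASK

On the workshop bench a control unit sits in a clamp cradle; nothing here needs gripping. With the back of a finger, push the steel clamp strap by its upright tab so that it swings across over the unit and stops under the cam, and only then push the raised cam lever fully down with the fingertips; touch the clamp with the fingers only. Do not lift or shift the unit, leave the relay, screwdriver and jar where they are, and finish clear of everything.

Things in the scene. Friction and masses are not known exactly. Their poses are not given: they have to be found in the camera images.
- clamp: Clamp cradle fixed to the bench: aluminium plate 230 (x) x 150 (y) x 12 mm, origin at the centre of its underside, z up. Strap's vertical pivot post at x=-75 mm, y=0. Cam bracket at x=+75 mm: block under the strap's end (x 58 to 92, y -26 to 20 mm, top 56 mm up) and an upright on its -y side (x 58 to 92, y -36 to -26 mm, top 96 mm up) holding the lever's pin. The unit sits between.
- strap (a joint): Strap's swing about the pivot post, rad: 0 = over the unit along the cradle's +x, end under the cam, at its stop; positive = swung open to the +y side (anticlockwise from above), at most 1.5; starts 0.85 to 1.35. Stays where left (friction 0.10 N m). Flat steel bar 24 mm wide, 6 thick, reaching 155 mm from the pivot axis, underside 56 and top 62 mm above the bench: it passes 4 mm over the unit.
- strap_tab (a point): Push point on the strap's upright steel tab (50 mm long, 4 thick, top 92 mm above the bench, along the trailing edge): mid-length of its outer face, 80 mm along the strap from the pivot axis, 14 mm to the +y side of the strap's centre line, 76 mm above the bench. x along the strap away from the pivot, y outward from the tab, against the closing direction, z up.
- lever (a joint): Cam lever's angle above level, rad: 0 = fully down, level, pointing out along the cradle's +x, at its stop; starts 0.9 to 1.2, at most 1.35. Stays where left (friction 0.28 N m: about 5 N when pushed 55 mm from the pin). Dark bar 20 mm wide, 8 thick, end 80 mm from the pin, cam of 14 mm radius at the pin. Raised, its upper face looks back over the unit: push it outward and down.
- lever_pin (a point): Centre of the cam lever's pin, fixed on the cradle, at x = +75 mm, y = 0, 81 mm above the bench; the pin lies along the cradle's y. Same axes as the cradle.
- lever_end (a point): Middle of the free end of the cam lever, 80 mm from the pin along the bar's centre line. Its x axis points along the lever away from the pin, its z axis out of the lever's upper face.
- unit: The control unit, a loose black box, 88 (x) x 122 (y) x 40 mm high, 0.3 to 0.6 kg, origin at the centre of its underside, which rests on the base plate 12 mm above the bench between low corner lips; its top is 52 mm above the bench. Its axes lie along the cradle's.
- relay: A loose black relay, 30 x 30 x 32 mm with four brass pins upward to 44 mm, standing at the cradle's -y side; origin at the centre of its underside. Not to be moved.
- screwdriver: A loose red-handled screwdriver about 180 mm long, lying farther out at the cradle's -y side. Not to be moved.
- jar: A loose clear jar with a steel cap, 52 mm across and 75 mm high, standing to the cradle's +y side beyond the reach of the strap; origin at the centre of its underside. Not to be moved.
Not all that is in view belongs to the job. What is shaped like the unit but blue or purple is not meant.

How it is judged:
By the outcome, as a careful person would: the job done as asked, in the order asked, and still so for the second after the job is handed in, with the robot touching nothing.
It also fails if it takes over 51 s, if anything falls off the work surface, if the arm or the gripper's body presses on something with over 40 N, if the wrist force passes 120 N, or if a joint passes its speed limit or range.

## Working session

There is one attempt and no reset: what is moved stays moved. The work goes in short steps, Python scripts to look and compute and a tool call to move; the robot and the scene stay as the last step left them, time stands still between calls to the robot, and variables do not carry over. Pictures are saved under pics/ and viewed, and the job is handed in when it is done.

Besides the shell and the picture viewer there is one more tool, called after "Call:" as name(argument=value, ...), one argument or row to a line, values as JSON. send_rows: Moves the arm, as the interface text tells. Its arguments: {"type":"object","properties":{"series":{"type":"array","items":{"type":"array","items":{"type":"number"}}},"newtons":{"type":"number"}},"required":["series"]}

```bash
mkdir -p pics; ls
python3 - <<'E'
from cell import observe, imaging, workorder, robot
import cv2, numpy as np
s=observe()
for k,v in s.items(): print(k,v)
for n in ("scene","top","wrist"):
    d=imaging.read_camera(n)
    cv2.imwrite(f"pics/{n}0.png",d["color"][:,:,::-1])
    np.savez(f"{n}0.npz",**d)
    print(n,d["vfov"],d["cx"],d["cy"],np.round(d["T"],4).tolist())
E
```

```text
pics
time 0.0
qpos [-1.38700716e+00  3.42723413e-01  1.52500912e+00 -1.58095588e-05
  1.27537206e+00 -1.45972812e-01]
qvel [ 1.77357185e-03 -2.50527679e-05 -3.29987219e-04  2.79925958e-04
 -1.07505225e-04  4.78123124e-04]
joint_efforts [ 6.68747853e-04 -4.31236446e+01 -2.44218725e+01  7.16781802e-02
  5.58944349e-02 -1.18532730e-04]
tool_pos [ 0.16996114 -0.49630874  0.22604735]
tool_rot [-3.14009459e+00 -2.04962572e-04  3.29766435e-01]
contact_force [-0.56841404 -0.31215298 -0.07480909]
torque [ 0.04490116 -0.03252837 -0.05146262]
opening 0.09162088156432406
scene 51.9858361341247 315.34284146988375 251.0607189002339 [[0.8235, 0.4153, -0.3865, 0.8096], [0.5673, -0.5967, 0.5676, -0.3942], [0.0051, -0.6867, -0.727, 0.6261], [0.0, 0.0, 0.0, 1.0]]
top 54.61768668716746 329.8034651168573 237.89070885988465 [[-0.0056, -0.9812, 0.193, 0.426], [-1.0, 0.0066, 0.0045, 0.0195], [-0.0057, -0.193, -0.9812, 0.7667], [0.0, 0.0, 0.0, 1.0]]
wrist 59.55699994091449 318.4997263081831 240.31433838263214 [[0.3236, -0.9158, -0.2378, 0.233], [-0.9462, -0.3136, -0.0799, -0.4738], [-0.0014, 0.2508, -0.968, 0.3845], [0.0, 0.0, 0.0, 1.0]]
```

View pics/scene0.png

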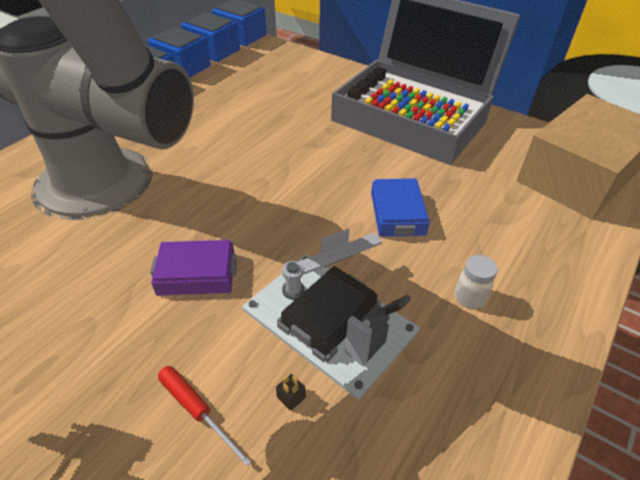

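View pics/top0.png

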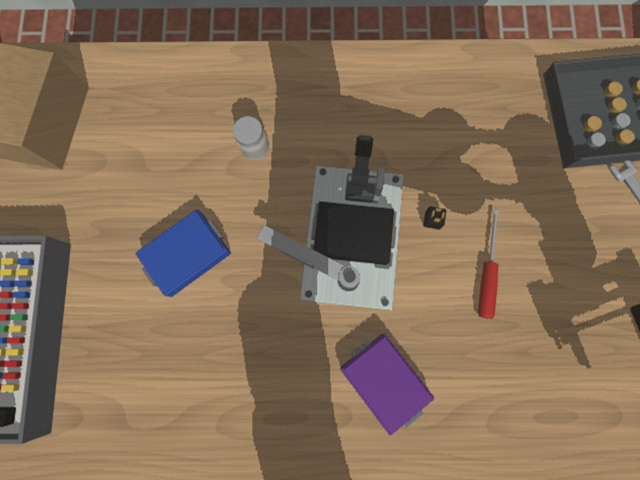

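View pics/wrist0.png

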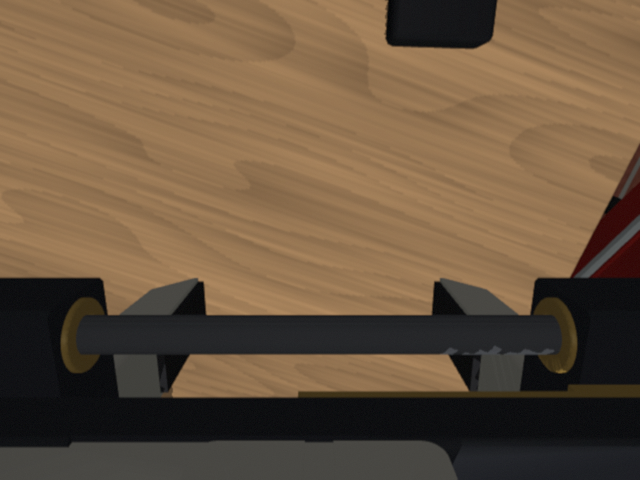

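The top view shows the cradle plate at about (355,237), with its +x axis pointing up the picture. The post is at (348,277), the strap is open to the left with its end at (266,235), and the lever runs from about (362,185) to (364,142). The relay is at (435,217), the screwdriver at (490,270) and the jar at (250,138).

Candidates for the unit: black box at top (355,233), blue box (183,253), purple box (388,385). The black box in the cradle is the one described. I'll check it in a close crop and measure.

```bash
cat > h.py <<'E'
import numpy as np, cv2
def K(d):
    f=240/np.tan(np.radians(float(d["vfov"]))/2); return f,float(d["cx"]),float(d["cy"])
def ray(d,u,v):
    f,cx,cy=K(d); T=d["T"]; return T[:3,3],T[:3,:3]@np.array([(u-cx)/f,(v-cy)/f,1.])
def onz(d,u,v,z):
    o,r=ray(d,u,v); return o+r*(z-o[2])/r[2]
def cloud(d):
    f,cx,cy=K(d); v,u=np.mgrid[0:480,0:640]; Z=d["range_z"]
    P=np.stack([(u-cx)/f*Z,(v-cy)/f*Z,Z],-1); return P@d["T"][:3,:3].T+d["T"][:3,3]
def two(d1,p1,d2,p2):
    o1,r1=ray(d1,*p1);o2,r2=ray(d2,*p2)
    A=np.stack([r1,-r2],1); t=np.linalg.lstsq(A,o2-o1,rcond=None)[0]
    a=o1+r1*t[0];b=o2+r2*t[1]; return (a+b)/2,np.linalg.norm(a-b)
def pix(d,p):
    f,cx,cy=K(d); q=d["T"][:3,:3].T@(np.asarray(p)-d["T"][:3,3]); return q[:2]/q[2]*f+[cx,cy]
E
python3 - <<'E'
from h import *
t=np.load("top0.npz"); s=np.load("scene0.npz")
for n,d,(x0,x1,y0,y1) in (("top",t,(230,450,110,320)),("scene",s,(230,450,220,410))):
    c=cv2.resize(d["color"][y0:y1,x0:x1,::-1],None,fx=2.7,fy=2.7,interpolation=cv2.INTER_CUBIC)
    cv2.imwrite(f"pics/{n}_crop0.png",c); print(c.shape)
P=cloud(t); hsv=cv2.cvtColor(t["color"],cv2.COLOR_RGB2HSV)
for u,v in [(355,233),(348,277),(266,235),(300,250),(364,142),(361,180),(435,217),(250,130),(310,285),(490,290)]:
    print((u,v),np.round(P[v,u],4),hsv[v,u])
# plate mask via height
m=((P[...,2]>.007)&(P[...,2]<.017)&(t["range_z"]>0)).astype(np.uint8)
n,l,st,c=cv2.connectedComponentsWithStats(m); i=1+np.argmax(st[1:,4]); print(st[i])
Q=P[l==i]; r=cv2.minAreaRect((Q[:,:2]*1000).astype(np.float32)); print(r, Q[:,2].mean())
E
```

```text
(567, 594, 3)
(513, 594, 3)
(355, 233) [ 0.5737 -0.0167  0.0543] [45 12 43]
(348, 277) [ 0.5029 -0.0042  0.0709] [90 12 85]
(266, 235) [0.5706 0.1221 0.0584] [110   5 151]
(300, 250) [0.5461 0.0688 0.0613] [ 0  0 96]
(364, 142) [ 0.6879 -0.0272  0.1425] [19 55 37]
(361, 180) [ 0.6494 -0.0255  0.0875] [120   5  54]
(435, 217) [ 0.6039 -0.148   0.0323] [19 80 51]
(250, 130) [0.7386 0.149  0.0735] [ 70   5 152]
(310, 285) [0.4969 0.0556 0.0107] [ 68   9 119]
(490, 290) [ 0.486  -0.2314  0.0239] [  2 177 161]
[ 300  166  103  144 5479]
((579.8302612304688, -14.524398803710938), (150.12091064453125, 230.2781982421875), 83.4517822265625) 0.01162555464323914
```

View pics/top_crop0.png

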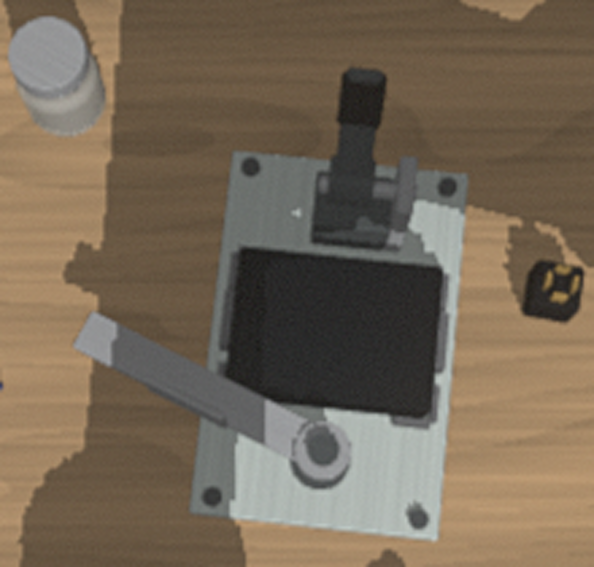

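View pics/scene_crop0.png

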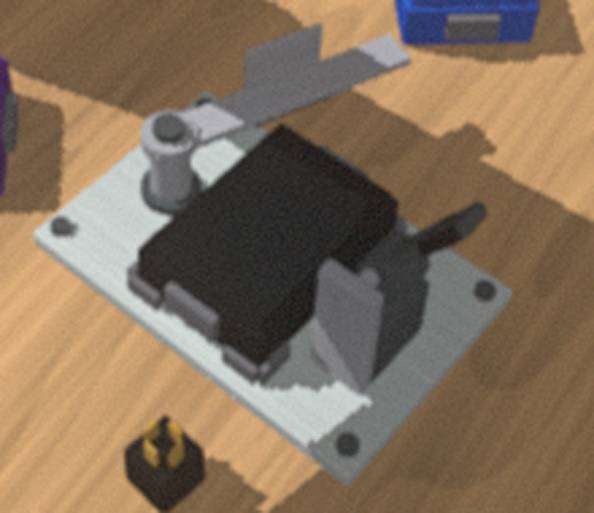

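The crops confirm the black box is the unit, with the strap and upright tab open to +y. The lever is raised and points up along +x. Next I'll fit the strap angle, tab and lever angle, with a two-view check.

Run:
```python
from h import *
t=np.load("top0.npz"); s=np.load("scene0.npz")
C=np.array([.5798,-.0145]); yaw=-np.radians(90-83.45)
R=np.array([[np.cos(yaw),-np.sin(yaw)],[np.sin(yaw),np.cos(yaw)]])
piv=C+R@[-.075,0]; pin=C+R@[.075,0]; print("yaw",yaw,"pivot",piv,"pin",pin)
for n,d in(("top",t),("scene",s)):
    P=cloud(d); L=np.concatenate([(P[...,:2]-C)@R,P[...,2:]],-1)  # cradle frame
    ok=d["range_z"]>0
    q=(P[...,:2]-piv)@R
    r=np.hypot(*np.moveaxis(q,-1,0)); th=np.arctan2(q[...,1],q[...,0])
    m=ok&(P[...,2]>.056)&(P[...,2]<.067)&(r>.03)&(r<.17)&(th>.6)&(th<1.6)
    print(n,"strap n",m.sum(),"z",np.median(P[m][:,2]),"angle med",np.median(th[m]),"rmax",np.percentile(r[m],99))
    line=cv2.fitLine((q[m]*1000).astype(np.float32),cv2.DIST_HUBER,0,.01,.01).ravel(); print(" line",line, np.arctan2(line[1],line[0]))
    m2=ok&(P[...,2]>.07)&(P[...,2]<.10)&(r>.04)&(r<.13)&(th>.6)&(th<2)
    if m2.sum()>5:
        a=np.median(th[m]); Rs=np.array([[np.cos(a),-np.sin(a)],[np.sin(a),np.cos(a)]]); k=q[m2]@Rs
        print(" tab n",m2.sum(),"along",np.percentile(k[:,0],[2,50,98]),"off",np.percentile(k[:,1],[2,50,98]),"z",np.percentile(P[m2][:,2],[2,98]))
    m3=ok&(L[...,0]>.08)&(L[...,0]<.17)&(abs(L[...,1])<.02)&(L[...,2]>.102)
    k=L[m3]; print(" lever n",m3.sum(),"y",np.median(k[:,1]),"zmax",k[:,2].max(),"xmax",k[:,0].max(),"ang",np.percentile(np.arctan2(k[:,2]-.081,k[:,0]-.075),[5,50,95]),"r",np.hypot(k[:,2]-.081,k[:,0]-.075).max())
    # unit top, jar, relay
    mu=ok&(abs(L[...,0])<.06)&(abs(L[...,1])<.08)&(L[...,2]>.045)&(L[...,2]<.056)
    print(" unit",np.median(L[mu],0),np.percentile(L[mu],[1,99],axis=0).round(4).tolist())
# two-view: strap end centre and lever end
print(two(t,(266,236),s,(377,238)))
print(two(t,(230+364/2.7,110+73/2.7),s,(230+480/2.7,220+210/2.7)))
print("post two-view",two(t,(230+321/2.7,110+445/2.7),s,(230+170/2.7,220+128/2.7)))
for a in (1.20,):
    pass
```

```text
yaw -0.11431906600562854 pivot [ 0.50528955 -0.00594473] pin [ 0.65431045 -0.02305527]
top strap n 1164 z 0.061368917251210686 angle med 1.1988720819382404 rmax 0.15383930319987313
 line [ 0.34831756  0.9373766  33.306503   85.79352   ] 1.2150207
 tab n 136 along [0.05549595 0.07897973 0.10300104] off [0.01079934 0.01350784 0.01477456] z [0.07325102 0.09321802]
 lever n 517 y -7.900121617214523e-06 zmax 0.15161225291842118 xmax 0.1178787276403126 ang [1.0402334  1.09333338 1.18034281] r 0.08047702512813106
 unit [-0.00057773 -0.00055765  0.05137117] [[-0.0415, -0.0579, 0.0453], [0.0583, 0.0581, 0.0547]]
scene strap n 1020 z 0.06233899603146764 angle med 1.1914042793418314 rmax 0.151501016616609
 line [ 0.35506806  0.93484044 33.11571    83.1032    ] 1.2078094
 tab n 325 along [0.05361973 0.0770458  0.10099644] off [0.01030582 0.01213717 0.01530479] z [0.07053476 0.09353505]
 lever n 336 y -0.008798587875733933 zmax 0.15190910230559146 xmax 0.11724201834040095 ang [1.00679042 1.08878038 1.20730027] r 0.08108878767587743
 unit [ 0.00310815 -0.00888964  0.05229609] [[-0.0403, -0.0612, 0.0454], [0.0419, 0.054, 0.0547]]
(array([0.57194615, 0.12434126, 0.06129155]), np.float64(0.008588503318569913))
(array([ 0.69292205, -0.02643537,  0.15266701]), np.float64(0.00437741537834223))
post two-view (array([ 0.50576857, -0.0062114 ,  0.06951217]), np.float64(0.0016189995594696987))
```

```bash
cat >> h.py <<'E'
C=np.array([.5798,-.0145]); YAW=-.1143
def rot(a): return np.array([[np.cos(a),-np.sin(a)],[np.sin(a),np.cos(a)]])
PIV=C+rot(YAW)@[-.075,0]
def strap_pt(th,x,y): return PIV+rot(th+YAW)@[x,y]
def plan(xy,z,yaw):
    from cell import observe
    from scipy.spatial.transform import Rotation as Ro
    s=observe(); p=np.array(s["tool_pos"]); R=Ro.from_euler("xyz",s["tool_rot"])
    G=Ro.from_euler("xyz",[np.pi,0,yaw]); rv=(R.inv()*G).as_rotvec()
    d=R.inv().apply(np.r_[xy,z]-p)
    print("t %.2f p %s rot %s F %s open %.3f"%(s["time"],p.round(4),np.round(s["tool_rot"],3),np.round(s["contact_force"],2),s["opening"]))
    print(" target",np.round(np.r_[xy,z],4),"tool shift",d.round(4),"turn",rv.round(4),"rows>=",max(np.abs(d).max()/.03,np.linalg.norm(rv)/.1).round(1))
    return d,rv
E
python3 -c "
from h import *
plan([.45,-.2],.227,.33); plan(strap_pt(1.2,.08,.055),.2,1.086); print(strap_pt(1.2,.08,.014))"
```

```text
t 0.15 p [ 0.17   -0.4964  0.2262] rot [-3.14 -0.    0.33] F [ 0.91 -0.17  0.09] open 0.092
 target [ 0.45  -0.2    0.227] tool shift [ 0.3609 -0.1898 -0.0005] turn [-0.0011 -0.0002 -0.0002] rows>= 12.0
t 0.15 p [ 0.17   -0.4964  0.2262] rot [-3.14 -0.    0.33] F [ 0.91 -0.17  0.09] open 0.092
 target [0.4939 0.0905 0.2   ] tool shift [ 0.4966 -0.4503  0.0268] turn [-1.000e-03 -6.000e-04 -7.562e-01] rows>= 16.6
[0.53020805 0.07135236]
```

Call:
send_rows(
  series=[
    [0.026,-0.0135,0,0,0,0,1],
    [0.026,-0.0135,0,0,0,0,1],
    [0.026,-0.0135,0,0,0,0,1],
    [0.026,-0.0135,0,0,0,0,1],
    [0.026,-0.0135,0,0,0,0,1],
  ],
  newtons=20,
)

```text
time: 0.57
tool_pos: [0.2718, -0.3895, 0.2265]
tool_rot: [-3.141, 0.0, 0.329]
contact_force: [0.5, -0.6, 0.8]
opening: 0.0627
```

Call:
send_rows(
  series=[
    [0.026,-0.0135,0,0,0,0,1],
    [0.026,-0.0135,0,0,0,0,1],
    [0.026,-0.0135,0,0,0,0,1],
    [0.026,-0.0135,0,0,0,0,1],
    [0.026,-0.0135,0,0,0,0,1],
  ],
)

```text
time: 0.98
tool_pos: [0.373, -0.2835, 0.2266]
tool_rot: [-3.141, 0.0, 0.33]
contact_force: [-0.6, 0.4, 0.6]
opening: 0.0299
```

Call:
send_rows(
  series=[
    [0.026,-0.0135,0,0,0,0,1],
    [0.026,-0.0135,0,0,0,0,1],
    [0.026,-0.0135,0,0,0,0,1],
    [0.026,-0.0135,0,0,0,0,1],
    [0,0,0,0,0,0,1],
  ],
)

```text
time: 1.4
tool_pos: [0.4557, -0.1967, 0.2265]
tool_rot: [-3.141, -0.001, 0.334]
contact_force: [-1.3, 0.8, -0.7]
opening: 0.001
```

```bash
python3 -c "
from h import *
plan(strap_pt(1.2,.08,.055),.2,1.086)"
```

```text
t 1.40 p [ 0.4557 -0.1967  0.2265] rot [-3.141e+00 -1.000e-03  3.340e-01] F [-1.27  0.81 -0.73] open 0.001
 target [0.4939 0.0905 0.2   ] tool shift [ 0.1302 -0.2588  0.0269] turn [-4.000e-04 -1.700e-03 -7.524e-01] rows>= 8.6
```

Call:
send_rows(
  series=[
    [0.013,-0.026,0,0,0,0,1],
    [0.013,-0.026,0,0,0,0,1],
    [0.013,-0.026,0,0,0,0,1],
    [0.013,-0.026,0,0,0,0,1],
    [0.013,-0.026,0,0,0,0,1],
  ],
)

```text
time: 1.82
tool_pos: [0.4723, -0.0551, 0.2265]
tool_rot: [-3.142, 0.001, 0.329]
contact_force: [1.1, 0.2, 0.3]
opening: 0.0003
```

Call:
send_rows(
  series=[
    [0.013,-0.026,0,0,0,0,1],
    [0.013,-0.026,0,0,0,0,1],
    [0.013,-0.026,0,0,0,0,1],
    [0.013,-0.026,0,0,0,0,1],
    [0.013,-0.026,0,0,0,0,1],
  ],
)

```text
time: 2.23
tool_pos: [0.4918, 0.089, 0.2265]
tool_rot: [3.141, 0.0, 0.33]
contact_force: [0.5, -0.1, -0.3]
opening: 0.0006
```

Call:
send_rows(
  series=[
    [0,0,0,0,0,-0.094,1],
    [0,0,0,0,0,-0.094,1],
    [0,0,0,0,0,-0.094,1],
    [0,0,0,0,0,-0.094,1],
    [0,0,0,0,0,-0.094,1],
  ],
)

```text
time: 2.65
tool_pos: [0.4918, 0.0877, 0.2264]
tool_rot: [-3.141, 0.001, 0.805]
contact_force: [-0.4, -0.8, -0.7]
opening: 0.0003
```

Call:
send_rows(
  series=[
    [0,0,0,0,0,-0.094,1],
    [0,0,0,0,0,-0.094,1],
    [0,0,0,0,0,-0.094,1],
    [0,0,0,0,0,0,1],
  ],
)

```text
time: 2.98
tool_pos: [0.4918, 0.0876, 0.2265]
tool_rot: [-3.141, 0.001, 1.085]
contact_force: [0.2, 0.2, -0.2]
opening: 0.0005
```

Run:
```python
from h import *
from cell import imaging
plan(strap_pt(1.2,.08,.055),.069,1.086)
for n in ("scene","wrist"):
    d=imaging.read_camera(n); np.savez(n+"1.npz",**d); cv2.imwrite(f"pics/{n}1.png",d["color"][:,:,::-1])
```

```text
t 2.98 p [0.4918 0.0876 0.2265] rot [-3.141e+00  1.000e-03  1.085e+00] F [ 0.25  0.2  -0.18] open 0.000
 target [0.4939 0.0905 0.069 ] tool shift [0.0036 0.0006 0.1575] turn [-0.0005  0.0005 -0.0011] rows>= 5.2
```

View pics/scene1.png

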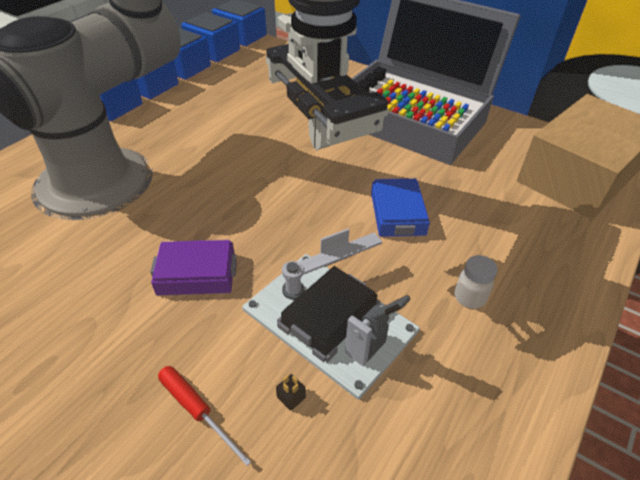

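View pics/wrist1.png

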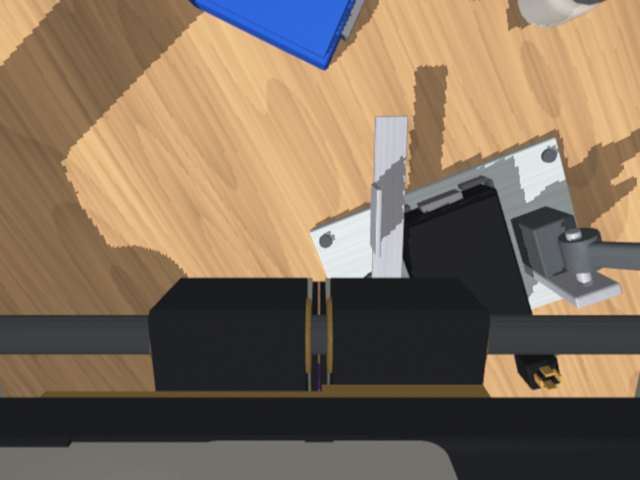

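The wrist view shows the strap vertical in the picture at about (390,150–280), with its tab at (376,180–270), so the yaw is aligned. The finger blocks look wide, so I'll check their real extent with the depth and re-check the tab from here.

Run:
```python
from h import *
d=np.load("wrist1.npz"); P=cloud(d); Z=d["range_z"]
p=np.array([.4918,.0876]); yaw=1.085
tx=np.array([np.cos(yaw),np.sin(yaw)]);ty=np.array([np.sin(yaw),-np.cos(yaw)])
for u,v in [(155,330),(235,330),(310,330),(330,340),(400,330),(485,340),(100,335),(200,300),(200,285)]:
    q=P[v,u]; print((u,v),"Z",Z[v,u].round(4),"tool x,y,up",np.round([(q[:2]-p)@tx,(q[:2]-p)@ty,q[2]-.2265],4))
q=(P[...,:2]-PIV); m=(Z>0)&(P[...,2]>.07)&(P[...,2]<.097)
a=1.2+YAW; k=q@rot(a); m&=(k[...,0]>.03)&(k[...,0]<.13)&(abs(k[...,1])<.04)
print(m.sum(),np.percentile(k[m],[2,50,98],axis=0))
m=(Z>0)&(P[...,2]>.057)&(P[...,2]<.066)&(k[...,0]>.06)&(k[...,0]<.17)&(abs(k[...,1])<.03)
l=cv2.fitLine((k[m]*1000).astype(np.float32),2,0,.01,.01).ravel();print(m.sum(),l,np.arctan2(l[1],l[0]))
```

```text
(155, 330) Z 0.0744 tool x,y,up [ 0.034  -0.0298  0.0903]
(235, 330) Z 0.0756 tool x,y,up [ 0.0334 -0.0158  0.0892]
(310, 330) Z 0.08 tool x,y,up [ 0.0312 -0.0024  0.0851]
(330, 340) Z 0.0793 tool x,y,up [0.0297 0.0014 0.0863]
(400, 330) Z 0.0749 tool x,y,up [0.0335 0.0138 0.0898]
(485, 340) Z 0.0748 tool x,y,up [0.0317 0.0289 0.0903]
(100, 335) Z 0.0824 tool x,y,up [ 0.0294 -0.0438  0.0832]
(200, 300) Z 0.0805 tool x,y,up [ 0.0367 -0.0235  0.0832]
(200, 285) Z 0.0868 tool x,y,up [ 0.0373 -0.0253  0.0766]
637 [[0.05676491 0.01203551]
 [0.08171249 0.01516205]
 [0.10497323 0.01600333]]
3571 [9.9895394e-01 4.5728236e-02 1.1263248e+02 1.4811580e+00] 0.045744184
```

Call:
send_rows(
  series=[
    [0.003,0,0.03,0,0,0,1],
    [0,0,0.035,0,0,0,1],
    [0,0,0.035,0,0,0,1],
    [0,0,0.035,0,0,0,1],
    [0,0,0.022,0,0,0,1],
  ],
)

```text
time: 3.5
tool_pos: [0.4917, 0.0904, 0.0667]
tool_rot: [-3.138, 0.002, 1.079]
contact_force: [-0.8, 0.2, -0.3]
opening: 0.0003
```

Call:
send_rows(
  series=[
    [0,0,0,0,0,0,1],
  ],
)

```text
time: 3.58
tool_pos: [0.4902, 0.0904, 0.0655]
tool_rot: [-3.134, 0.005, 1.079]
contact_force: [-0.0, 0.3, -0.0]
opening: 0.0003
```

Run:
```python
from h import *
from cell import imaging
plan(strap_pt(1.2,.08,.033),.07,1.086)
d=imaging.read_camera("scene"); np.savez("scene2.npz",**d); cv2.imwrite("pics/scene2.png",cv2.resize(d["color"][100:360,200:520,::-1],None,fx=2.3,fy=2.3))
```

```text
t 3.58 p [0.4902 0.0904 0.0655] rot [-3.134  0.005  1.079] F [-0.02  0.25 -0.  ] open 0.000
 target [0.5134 0.0802 0.07  ] tool shift [ 0.002   0.0252 -0.0047] turn [-0.0077  0.0046 -0.0069] rows>= 0.8
```

View pics/scene2.png

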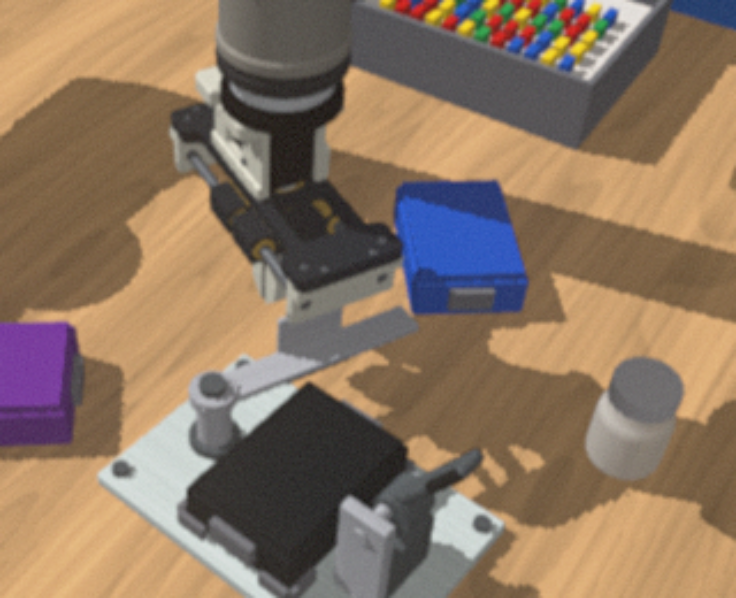

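The shut fingers stand behind the tab, at about (310,300) in the crop. The measured tilt drifts slightly, so I'll check the joints before pushing.

Run:
```python
from h import *
from cell import observe
s=observe(); print(s["qpos"].round(3) if hasattr(s["qpos"],"round") else s["qpos"])
plan(strap_pt(1.2,.08,.033),.07,1.086)
```

```text
[ 0.029  0.491  1.791 -0.     0.864  0.52 ]
t 3.63 p [0.4919 0.0905 0.068 ] rot [-3.137e+00  3.000e-03  1.080e+00] F [ 0.42 -0.04  0.51] open 0.000
 target [0.5134 0.0802 0.07  ] tool shift [ 0.0011  0.0238 -0.0021] turn [-0.0044  0.0027 -0.0063] rows>= 0.8
```

Call:
send_rows(
  series=[
    [0,0,0,0,0,0,1],
  ],
)

```text
time: 3.72
tool_pos: [0.4941, 0.0906, 0.0706]
tool_rot: [3.141, -0.0, 1.08]
contact_force: [0.9, -0.3, 1.0]
opening: 0.0006
```

Call:
send_rows(
  series=[
    [0.001,0.005,0,0,0,0,1],
    [0,0.005,0,0,0,0,1],
    [0,0.005,0,0,0,0,1],
    [0,0.004,0,0,0,0,1],
    [0,0.003,0,0,0,0,1],
  ],
)

```text
time: 4.13
tool_pos: [0.5143, 0.0809, 0.0703]
tool_rot: [3.14, -0.001, 1.081]
contact_force: [-0.9, 0.4, -0.2]
opening: 0.0005
```

Call:
send_rows(
  series=[
    [0.002,0.005,0,0,0,0.06,1],
    [0.002,0.005,0,0,0,0.06,1],
    [0,0,0,0,0,0,1],
  ],
)

```text
time: 4.38
tool_pos: [0.5248, 0.0795, 0.0698]
tool_rot: [3.141, -0.0, 0.959]
contact_force: [0.3, -0.4, -0.3]
opening: 0.0005
```

```bash
cat > st.py <<'E'
from h import *
from cell import imaging,observe
import sys
s=observe(); p=np.array(s["tool_pos"]); yw=s["tool_rot"][2]; th=yw-YAW
print("t %.2f"%s["time"],"tool yaw-> strap-frame th",round(th,3),"tool in that frame",((p[:2]-PIV)@rot(yw)).round(4),p[2].round(4),"F",np.round(s["contact_force"],2), np.round(s["tool_rot"],3))
n=sys.argv[1]
for c in sys.argv[2:]:
    d=imaging.read_camera(c); np.savez(f"{c}{n}.npz",**d)
    im=d["color"][:,:,::-1]
    if c=="scene": im=cv2.resize(im[100:420,200:520],None,fx=1.8,fy=1.8)
    cv2.imwrite(f"pics/{c}{n}.png",im)
E
python3 st.py 3 scene
```

```text
t 4.38 tool yaw-> strap-frame th 1.073 tool in that frame [0.0811 0.033 ] 0.0698 F [ 0.32 -0.42 -0.34] [ 3.141 -0.     0.959]
```

View pics/scene3.png

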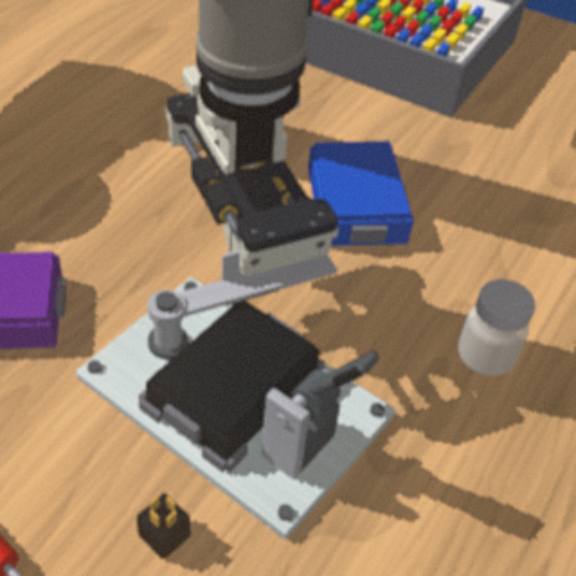

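The strap's end is at about (285,287) in the crop, with the fingers close behind the tab at (250,265). I'll continue the arc.

Call:
send_rows(
  series=[
    [0.002,0.005,0,0,0,0.06,1],
    [0.002,0.005,0,0,0,0.06,1],
    [0.002,0.005,0,0,0,0.06,1],
    [0.002,0.005,0,0,0,0.06,1],
    [0.002,0.005,0,0,0,0.06,1],
  ],
)

```text
time: 4.85
tool_pos: [0.5487, 0.0707, 0.0696]
tool_rot: [-3.141, 0.001, 0.661]
contact_force: [-0.9, 1.0, -0.4]
opening: 0.0003
```

```bash
python3 st.py 4 scene wrist
```

```text
t 4.85 tool yaw-> strap-frame th 0.775 tool in that frame [0.0813 0.0338] 0.0696 F [-0.86  0.98 -0.36] [-3.141e+00  1.000e-03  6.610e-01]
```

View pics/scene4.png

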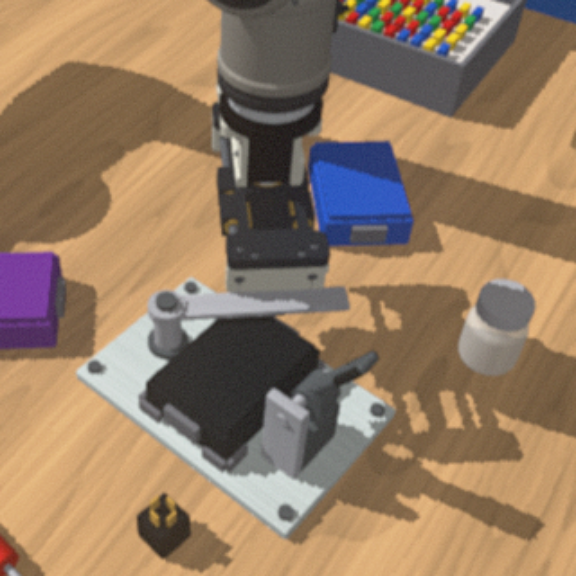

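View pics/wrist4.png

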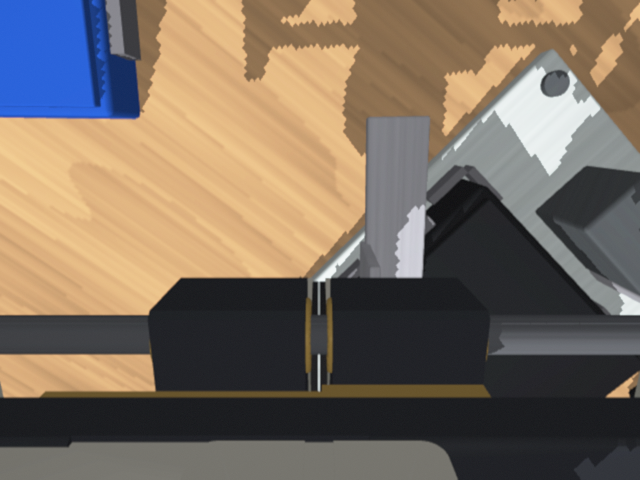

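The strap is following the finger. In the wrist view it stays vertical, with its end at (398,118). I'll continue to just short of the stop.

Call:
send_rows(
  series=[
    [0.002,0.005,0,0,0,0.06,1],
    [0.002,0.005,0,0,0,0.06,1],
    [0.001,0.005,0,0,0,0.06,1],
    [0.002,0.005,0,0,0,0.06,1],
    [0.002,0.005,0,0,0,0.06,1],
  ],
)

```text
time: 5.37
tool_pos: [0.5693, 0.0542, 0.0697]
tool_rot: [-3.141, 0.001, 0.363]
contact_force: [-1.1, 0.9, 0.0]
opening: 0.0005
```

Call:
send_rows(
  series=[
    [0.002,0.005,0,0,0,0.06,1],
    [0.002,0.005,0,0,0,0.06,1],
    [0.001,0.005,0,0,0,0.06,1],
    [0.002,0.005,0,0,0,0.06,1],
    [0,0,0,0,0,0,1],
  ],
)

```text
time: 5.78
tool_pos: [0.5819, 0.0362, 0.0697]
tool_rot: [3.141, -0.0, 0.122]
contact_force: [-0.4, -0.8, -0.6]
opening: 0.0006
```

```bash
python3 st.py 5 scene
```

```text
t 5.78 tool yaw-> strap-frame th 0.237 tool in that frame [0.0811 0.0325] 0.0697 F [-0.42 -0.76 -0.64] [ 3.141 -0.     0.122]
```

View pics/scene5.png

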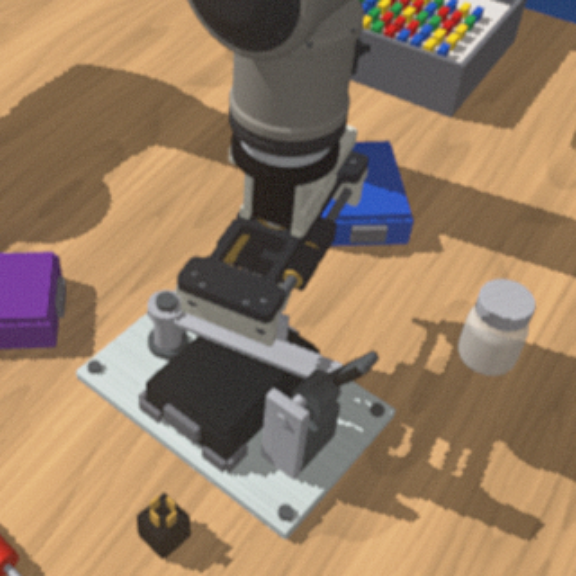

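Call:
send_rows(
  series=[
    [0.0015,0.004,0,0,0,0.05,1],
    [0.0015,0.004,0,0,0,0.05,1],
    [0.0015,0.004,0,0,0,0.05,1],
    [0.001,0.003,0,0,0,0.04,1],
    [0,0,0,0,0,0,1],
  ],
)

```text
time: 6.25
tool_pos: [0.5879, 0.0219, 0.0697]
tool_rot: [3.142, -0.0, -0.066]
contact_force: [0.3, 0.1, -0.1]
opening: 0.0001
```

Call:
send_rows(
  series=[
    [0.001,0.002,0,0,0,0.025,1],
    [0.001,0.002,0,0,0,0.025,1],
    [0,0,0,0,0,0,1],
  ],
)

```text
time: 6.5
tool_pos: [0.5896, 0.0177, 0.0697]
tool_rot: [3.141, 0.0, -0.119]
contact_force: [-0.7, -0.3, -0.8]
opening: 0.0001
```

```bash
python3 st.py 6 scene
```

```text
t 6.50 tool yaw-> strap-frame th -0.004 tool in that frame [0.0809 0.0334] 0.0697 F [-0.65 -0.29 -0.76] [ 3.141  0.    -0.119]
```

View pics/scene6.png

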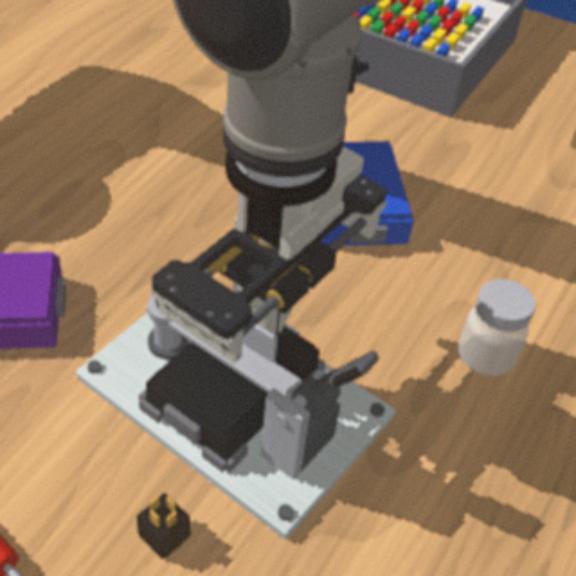

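The strap is now nearly under the cam. I'll creep on along tool y until the stop is felt.

Call:
send_rows(
  series=[
    [0,0.001,0,0,0,0,1],
    [0,0.001,0,0,0,0,1],
    [0,0,0,0,0,0,1],
  ],
)

```text
time: 6.8
tool_pos: [0.5897, 0.016, 0.0697]
tool_rot: [-3.141, -0.0, -0.118]
contact_force: [0.4, 1.7, -0.3]
opening: 0.0009
```

Call:
send_rows(
  series=[
    [0,0.001,0,0,0,0,1],
    [0,0.0005,0,0,0,0,1],
    [0,0,0,0,0,0,1],
  ],
)

```text
time: 7.05
tool_pos: [0.5896, 0.0158, 0.0697]
tool_rot: [-3.139, -0.001, -0.118]
contact_force: [1.7, 7.6, -0.4]
opening: 0.0009
```

The stop is felt: force rises to 7.6 N with no further motion, while swing friction is only about 1.3 N. I'll back off, rise and check the strap.

Call:
send_rows(
  series=[
    [0,-0.004,0,0,0,0,1],
    [0,-0.01,0,0,0,0,1],
    [0,-0.015,0,0,0,0,1],
    [0,-0.005,-0.025,0,0,0,1],
    [0,0,-0.035,0,0,0,1],
  ],
)

```text
time: 7.47
tool_pos: [0.5911, 0.0496, 0.1271]
tool_rot: [3.141, 0.008, -0.117]
contact_force: [1.4, -0.5, -0.6]
opening: 0.0004
```

Call:
send_rows(
  series=[
    [0,0,-0.035,0,0,0,1],
    [0,0,-0.035,0,0,0,1],
    [0,0,0,0,0,0,1],
  ],
)

```text
time: 7.72
tool_pos: [0.5967, 0.0483, 0.2076]
tool_rot: [-3.141, -0.013, -0.118]
contact_force: [1.2, -0.4, 0.8]
opening: 0.0002
```

```bash
python3 st.py 7 top scene wrist
python3 - <<'E'
from h import *
pin=C+rot(YAW)@[.075,0]; pin0=C
for c in("top","scene","wrist"):
    d=np.load(c+"7.npz");P=cloud(d);Z=d["range_z"]
    k=np.concatenate([(P[...,:2]-PIV)@rot(YAW),P[...,2:]],-1)
    m=(Z>0)&(k[...,2]>.057)&(k[...,2]<.067)&(k[...,0]>.02)&(k[...,0]<.13)&(abs(k[...,1])<.05)
    if m.sum()>50:
        l=cv2.fitLine((k[m][:,:2]*1000).astype(np.float32),2,0,.01,.01).ravel();print(c,"strap",m.sum(),l,np.percentile(k[m],[2,98],axis=0).round(4).tolist())
    m=(Z>0)&(k[...,2]>.07)&(k[...,2]<.095)&(k[...,0]>.05)&(k[...,0]<.11)&(abs(k[...,1])<.05)
    if m.sum()>10: print("  tab",m.sum(),np.percentile(k[m],[2,50,98],axis=0).round(4).tolist())
    m=(Z>0)&(k[...,0]>.155)&(k[...,0]<.24)&(abs(k[...,1])<.02)&(k[...,2]>.102)&(k[...,2]<.17)
    if m.sum()>10: q=k[m]; print("  lever ang",np.percentile(np.arctan2(q[:,2]-.081,q[:,0]-.15),[5,50,95]).round(3))
E
```

```text
t 7.72 tool yaw-> strap-frame th -0.003 tool in that frame [0.0844 0.0646] 0.2076 F [ 1.21 -0.4   0.82] [-3.141 -0.013 -0.118]
scene strap 1088 [ 9.9972302e-01  2.3534633e-02  7.5399956e+01 -2.2816229e+00] [[0.0221, -0.0138, 0.0582], [0.127, 0.0096, 0.0655]]
  tab 360 [[0.0554, 0.0076, 0.0705], [0.0804, 0.0089, 0.0839], [0.1035, 0.0122, 0.0933]]
  lever ang [1.007 1.088 1.205]
wrist strap 3275 [ 9.9888957e-01  4.7112744e-02  9.1091827e+01 -1.1246934e-01] [[0.0447, -0.0106, 0.0599], [0.1287, 0.0149, 0.0642]]
  tab 851 [[0.0557, 0.0111, 0.071], [0.0806, 0.0146, 0.091], [0.1036, 0.0151, 0.0935]]
  lever ang [1.038 1.109 1.212]
```

View pics/wrist7.png

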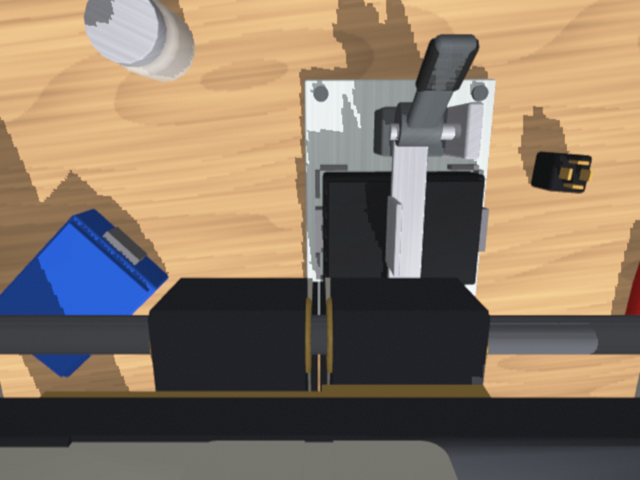

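View pics/scene7.png

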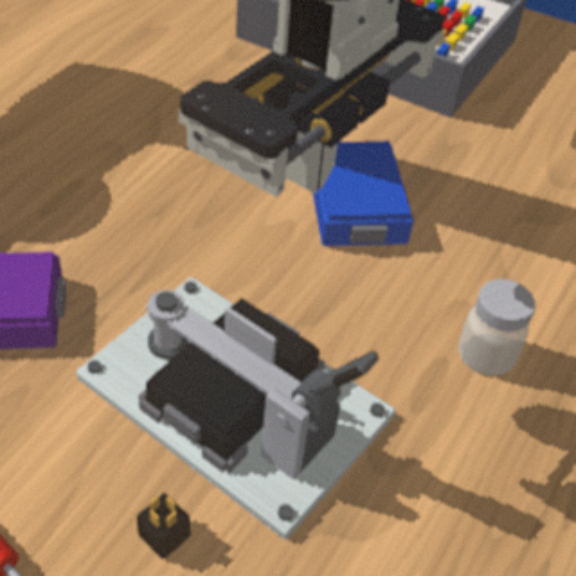

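The wrist view shows the strap straight over the unit with its end under the cam at (410,145). The tab face measures about 15 mm from the centre line, which agrees with angle ≈ 0. The lever is still raised at about 1.07 rad and the unit is in place. Next I'll go above the lever's inner side.

Call:
send_rows(
  series=[
    [0.014,0.013,0,0,0,0,1],
    [0.014,0.013,0,0,0,0,1],
    [0.013,0.013,0,0,0,0,1],
    [0.013,0.013,0,0,0,0,1],
    [0.013,0.012,0,0,0,0,1],
  ],
)

```text
time: 8.28
tool_pos: [0.6518, -0.024, 0.1973]
tool_rot: [3.141, 0.004, -0.118]
contact_force: [0.4, 0.3, 0.1]
opening: 0.0004
```

Call:
send_rows(
  series=[
    [0,0,0,0,0,0,1],
    [0,0,0,0,0,0,1],
    [0,0,0,0,0,0,1],
  ],
)

```text
time: 8.53
tool_pos: [0.6513, -0.0228, 0.1981]
tool_rot: [-3.141, 0.003, -0.118]
contact_force: [0.1, 0.0, 0.1]
opening: 0.0004
```

```bash
python3 st.py 8; python3 -c "
from h import *
plan(C+rot(YAW)@[.075,0],.136,YAW)"
```

```text
t 8.53 tool yaw-> strap-frame th -0.004 tool in that frame [0.147  0.0005] 0.1981 F [0.06 0.05 0.13] [-3.141e+00  3.000e-03 -1.180e-01]
t 8.53 p [ 0.6513 -0.0228  0.1981] rot [-3.141e+00  3.000e-03 -1.180e-01] F [0.06 0.05 0.13] open 0.000
 target [ 0.6543 -0.0231  0.136 ] tool shift [ 0.0032 -0.0001  0.0621] turn [-0.0002  0.0032 -0.0038] rows>= 2.1
```

Call:
send_rows(
  series=[
    [0.001,0,0.02,0,0,0,1],
    [0,0,0.02,0,0,0,1],
    [0,0,0.02,0,0,0,1],
    [0,0,0,0,0,0,1],
    [0,0,0,0,0,0,1],
  ],
)

```text
time: 8.95
tool_pos: [0.6522, -0.0226, 0.1389]
tool_rot: [-3.141, 0.003, -0.117]
contact_force: [0.6, -0.5, 0.8]
opening: 0.0003
```

```bash
python3 st.py 9 scene
python3 - <<'E'
import numpy as np
# vertical-tool path (cradle x, z of TCP), contact edge at r along upper face
for th in (1.07,.95,.8,.65,.5,.35,.2,.1,0):
    r=.060; print(th,round(75+1e3*(r*np.cos(th)-.004*np.sin(th))-9.5,1),round(81+1e3*(r*np.sin(th)+.004*np.cos(th)),1))
E
```

```text
t 8.95 tool yaw-> strap-frame th -0.003 tool in that frame [0.1478 0.0007] 0.1389 F [ 0.59 -0.55  0.83] [-3.141e+00  3.000e-03 -1.170e-01]
1.07 90.8 135.6
0.95 97.1 132.1
0.8 104.4 126.8
0.65 110.8 120.5
0.5 116.2 113.3
0.35 120.5 105.3
0.2 123.5 96.8
0.1 124.8 91.0
0 125.5 85.0
```

View pics/scene9.png

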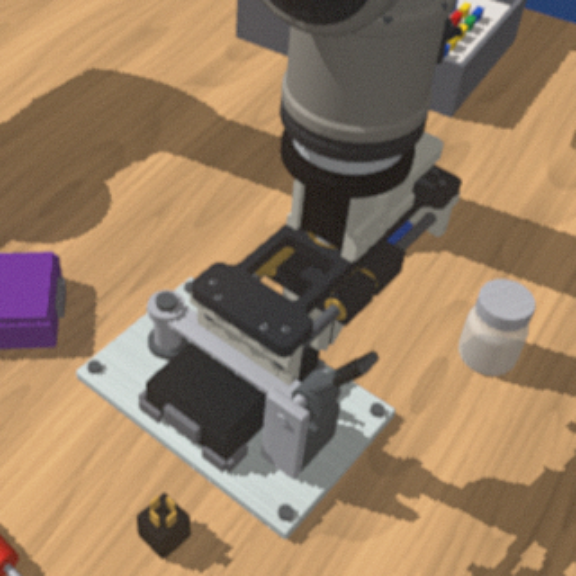

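Call:
send_rows(
  series=[
    [0.007,0.0005,0.001,0,0,0,1],
    [0.006,0,0.001,0,0,0,1],
    [0.005,0,0.0015,0,0,0,1],
    [0.003,0,0.002,0,0,0,1],
    [0.003,0,0.002,0,0,0,1],
  ],
)

```text
time: 9.42
tool_pos: [0.678, -0.027, 0.1333]
tool_rot: [3.141, -0.002, -0.118]
contact_force: [-1.6, -0.3, 5.6]
opening: 0.0007
```

Call:
send_rows(
  series=[
    [0.0035,0,0.0025,0,0,0,1],
    [0.0035,0,0.0025,0,0,0,1],
    [0.003,0,0.003,0,0,0,1],
  ],
)

```text
time: 9.67
tool_pos: [0.688, -0.0281, 0.1254]
tool_rot: [3.142, -0.002, -0.118]
contact_force: [-0.5, 0.2, 4.7]
opening: 0.0002
```

```bash
python3 st.py 10 scene
```

```text
t 9.67 tool yaw-> strap-frame th -0.004 tool in that frame [ 0.184  -0.0005] 0.1254 F [-0.5   0.21  4.7 ] [ 3.142e+00 -2.000e-03 -1.180e-01]
```

View pics/scene10.png

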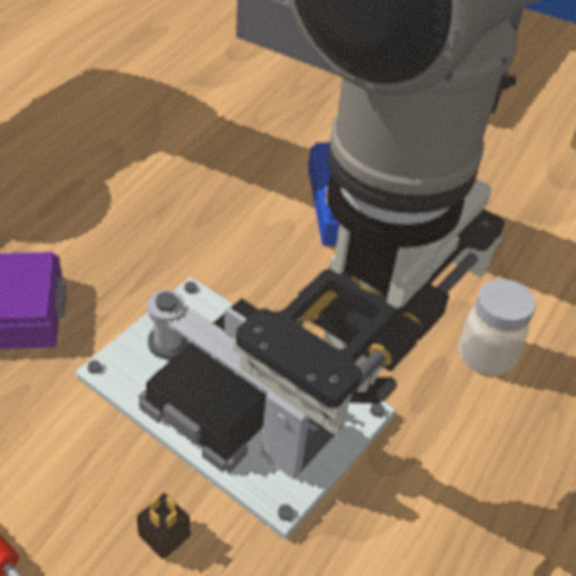

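The lever is following at about 5 N. I'll continue down the arc.

Call:
send_rows(
  series=[
    [0.003,0,0.004,0,0,0,1],
    [0.003,0,0.0045,0,0,0,1],
    [0.0025,0,0.005,0,0,0,1],
    [0.002,0,0.005,0,0,0,1],
    [0.0015,0,0.005,0,0,0,1],
  ],
)

```text
time: 10.13
tool_pos: [0.701, -0.0297, 0.1024]
tool_rot: [3.142, -0.006, -0.118]
contact_force: [1.9, -0.3, 6.5]
opening: 0.0002
```

Call:
send_rows(
  series=[
    [0.001,0,0.005,0,0,0,1],
    [0.001,0,0.004,0,0,0,1],
    [0,0,0.003,0,0,0,1],
    [0,0,0,0,0,0,1],
  ],
)

```text
time: 10.47
tool_pos: [0.7025, -0.0299, 0.0895]
tool_rot: [3.141, -0.004, -0.118]
contact_force: [2.0, -0.0, 3.2]
opening: 0.0003
```

```bash
python3 st.py 11 scene
```

```text
t 10.47 tool yaw-> strap-frame th -0.004 tool in that frame [ 0.1987 -0.0005] 0.0895 F [ 2.05 -0.03  3.17] [ 3.141 -0.004 -0.118]
```

View pics/scene11.png

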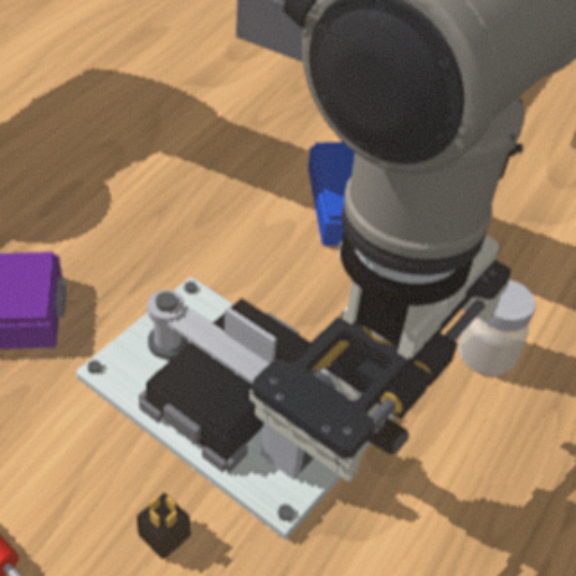

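Call:
send_rows(
  series=[
    [0,0,0.002,0,0,0,1],
    [0,0,0.002,0,0,0,1],
    [0,0,0.001,0,0,0,1],
    [0,0,0,0,0,0,1],
  ],
)

```text
time: 10.85
tool_pos: [0.7024, -0.03, 0.0852]
tool_rot: [3.141, -0.004, -0.118]
contact_force: [4.7, -0.7, 6.6]
opening: 0.0005
```

Call:
send_rows(
  series=[
    [0,0,0.001,0,0,0,1],
    [0,0,0.001,0,0,0,1],
    [0,0,0,0,0,0,1],
  ],
)

```text
time: 11.1
tool_pos: [0.7025, -0.03, 0.085]
tool_rot: [3.141, -0.005, -0.118]
contact_force: [1.2, 0.5, 14.9]
opening: 0.0006
```

Call:
send_rows(
  series=[
    [0,0,0.0015,0,0,0,1],
    [0,0,0,0,0,0,1],
  ],
)

```text
time: 11.27
tool_pos: [0.7025, -0.03, 0.0847]
tool_rot: [3.141, -0.006, -0.118]
contact_force: [-2.5, 0.5, 21.1]
opening: 0.0003
```

Call:
send_rows(
  series=[
    [0,0,-0.006,0,0,0,1],
    [0,0,-0.015,0,0,0,1],
    [0,0,-0.03,0,0,0,1],
    [0,0,-0.03,0,0,0,1],
    [0,0,-0.03,0,0,0,1],
  ],
)

```text
time: 11.68
tool_pos: [0.6998, -0.0296, 0.1912]
tool_rot: [3.142, 0.004, -0.118]
contact_force: [0.6, 0.1, 0.1]
opening: 0.0002
```

Call:
send_rows(
  series=[
    [-0.03,0,-0.025,0,0,0,1],
    [-0.035,0,0,0,0,0,1],
    [-0.035,0,0,0,0,0,1],
    [-0.035,0,0,0,0,0,1],
    [-0.03,0,0,0,0,0,1],
  ],
)

```text
time: 12.1
tool_pos: [0.5339, -0.0097, 0.2155]
tool_rot: [3.142, 0.003, -0.118]
contact_force: [0.7, 0.2, -0.0]
opening: 0.0004
```

Call:
send_rows(
  series=[
    [0,0,0,0,0,0,1],
    [0,0,0,0,0,0,1],
  ],
)

```text
time: 12.27
tool_pos: [0.5357, -0.0099, 0.2163]
tool_rot: [3.142, 0.001, -0.118]
contact_force: [0.3, -0.2, 0.4]
opening: 0.0005
```

```bash
python3 st.py 12 scene wrist top
python3 - <<'E'
from h import *
for c in("top","scene","wrist"):
    d=np.load(c+"12.npz");P=cloud(d);Z=d["range_z"]
    k=np.concatenate([(P[...,:2]-PIV)@rot(YAW),P[...,2:]],-1)
    m=(Z>0)&(k[...,2]>.07)&(k[...,2]<.095)&(k[...,0]>.05)&(k[...,0]<.11)&(abs(k[...,1])<.05)
    if m.sum()>10: print(c,"tab",m.sum(),np.percentile(k[m],[2,50,98],axis=0).round(4).tolist())
    m=(Z>0)&(k[...,0]>.175)&(k[...,0]<.24)&(abs(k[...,1])<.008)&(k[...,2]>.06)&(k[...,2]<.17)
    if m.sum()>10:
        q=k[m]; f=np.polyfit(q[:,0],q[:,2],1); print(c,"lever top",m.sum(),"z",np.percentile(q[:,2],[5,50,95]).round(4),"slope",f[0].round(3),"xmax",q[:,0].max())
E
```

```text
t 12.27 tool yaw-> strap-frame th -0.004 tool in that frame [ 0.0306 -0.0004] 0.2163 F [ 0.26 -0.19  0.4 ] [ 3.142e+00  1.000e-03 -1.180e-01]
scene tab 353 [[0.0554, 0.0074, 0.0704], [0.0811, 0.0089, 0.084], [0.1036, 0.012, 0.0934]]
scene lever top 425 z [0.0834 0.0852 0.0868] slope -0.013 xmax 0.22876444797158005
wrist tab 543 [[0.0553, 0.0108, 0.0726], [0.0804, 0.0124, 0.0921], [0.1028, 0.0147, 0.0936]]
wrist lever top 133 z [0.0841 0.0852 0.0864] slope -0.143 xmax 0.17823131269605452
```

View pics/wrist12.png

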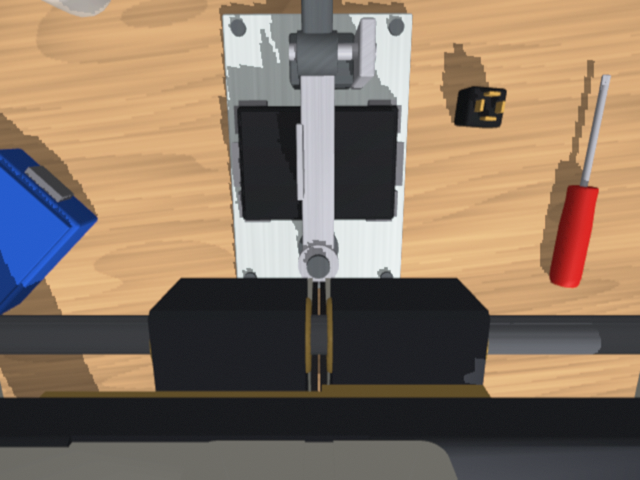

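View pics/scene12.png

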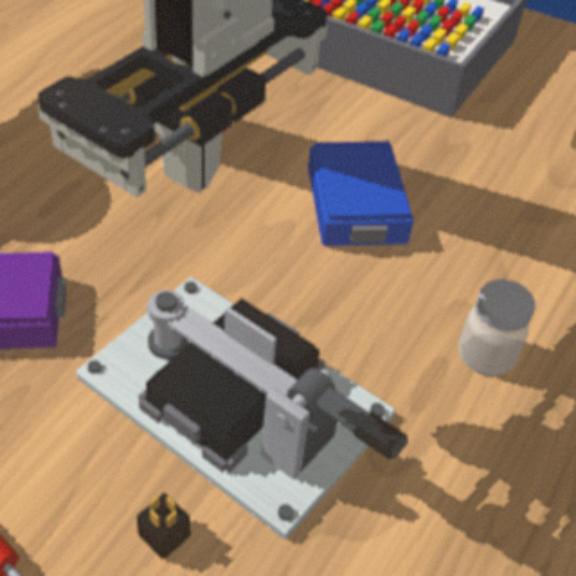

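The scene crop shows the lever level at (365,420), with its top at 85.2 mm and a slope of about 0. The strap is under the cam, and the unit, relay (163,525) and jar (500,330) are where they were. The screwdriver shows undisturbed in the wrist view at (575,230). The gripper is clear, about 15 cm above the clamp.

```bash
python3 -c "
from cell import workorder
print(workorder.hand_in())"
```

```text
the job is handed in; nothing more can be done
None
```

I closed the clamp strap over the unit, then pushed the cam lever fully down, and handed the job in at about 12.5 s of the 51 s. No verdict was reported.

- **Strap:** I pushed it by its tab with the back of the shut fingers until it met its stop, where the force rose to 7.6 N with no further movement. The wrist camera put the tab face about 15 mm from the cradle's centre line against 14 mm in the text, so the strap is at about 0 rad. It had not moved after the lever was pressed.
- **Lever:** I pressed it down with the fingertips to its stop, reaching 21 N at 85 mm height. Afterwards its top measured 85.2 mm, level to about 0.01 rad in the scene camera. The wrist camera gave a slope of -0.14, but it only saw a few millimetres of the lever, so I did not rely on it.
- **Other checks:** The unit, relay and jar looked unmoved in the last scene picture, and the screwdriver looked undisturbed in the wrist view. I judged these by eye and did not measure them again. The gripper finished at 0.216 m height, reading about 0.5 N, touching nothing.

A few early readings disagreed slightly: the strap's starting angle came out between 1.19 and about 1.25 rad depending on the view. One two-view point, the strap's end, missed by 9 mm. The felt stops settled both end positions.

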